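Put the square stamp away in the locking rack

TASK

Put the square-footed hand stamp away in the locking rack: stand it at the rack's open front and slide it along the lane, its foot under the lips, until the sprung catch has snapped out again behind its foot. Then let go of it and leave it standing in the rack. Leave the round-footed stamp where it stands.

Things in the scene. Friction and masses are not known exactly. Their poses are not given: they have to be found in the camera images.
- square_stamp: Loose hand stamp, 0.14 kg, standing upright: grey foot 50 x 50 mm, 14 mm high, with an upright round black handle on its centre, 98 mm to the top. The handle is 22 mm thick from 14 to 48 mm above the underside and 28 mm thick from 56 to 92 mm (grip there). Origin: centre of the foot's underside; z up along the handle, x and y square to the foot's sides.
- round_stamp: The other hand stamp: same handle, height and colours, but a round foot 52 mm across. Not to be moved. Origin: centre of the foot's underside, z up. One stamp stands left of the rack and one right, either way round.
- rack: Fixed grey rack with one lane, 62 mm wide. Origin: on the desk, on the centre line at the lane's mouth; x runs in along the lane, y left, z up. Floor plate 5 mm thick. x -115 to -52 mm: open apron to set a stamp on; then wings 25 mm high narrow from 110 mm to the mouth. Lips 27 to 31 mm above the desk (lead-in 38) overhang its sides, leaving a 36 mm slot for the handle. End wall at x 134 mm.
- catch (a joint): Sprung steel pawl, left side of the lane; tip at x 62, y 10 mm of the rack, 12 to 22 mm above the desk. Rad: 0 = sprung out across the lane; 0.15 to 0.4 while a foot pushes past (2 to 5 N); snaps back to 0 behind it and blocks its return. A foot is caught once its centre is beyond x 89 mm and meets the end wall at 109 mm; 99 is the middle.

How it is judged (in metres and radians):
On the way:
1. the square stamp's foot, standing in the lane, pushes the catch aside (value of joint catch above 0.08 rad and x of square_stamp in the frame of rack between 0 and 0.1 m and z of square_stamp in the frame of rack below 0.02 m), for 0.04 s.
At the end, for the whole second after the job is handed in: The square stamp stands upright (within 10 degrees) and at rest on the rack's floor, its foot in the pocket under the lips between catch and end wall (centre 85 to 115 mm into the lane, within 14 mm of its centre line), and the catch has sprung back (below 0.08 rad) behind it (x of square_stamp in the frame of rack between 0.085 and 0.115 m and y of square_stamp in the frame of rack between -0.014 and 0.014 m and z of square_stamp in the frame of rack below 0.012 m and angle between square_stamp's own z axis and vertical below 0.17 rad and value of joint catch below 0.08 rad and linear speed of square_stamp below 0.02 m/s); the robot touches nothing.
It fails at once if the round stamp is moved more than 30 mm or tipped over (distance of round_stamp from where it was at the start of the episode above 0.03 m or angle between round_stamp's own z axis and vertical above 0.5 rad).
It also fails if it takes over 45 s, if anything falls off the work surface, if the arm or the gripper's body presses on something with over 40 N, if the wrist force passes 120 N, or if a joint passes its speed limit or range.

ROBOT

A 7-joint arm with a two-finger parallel gripper is mounted at the origin on the work surface. World frame = base frame: x ahead of the robot, y to its left, z up, the work surface at z = 0. Lengths are in mm, angles in rad, forces in N, time in s.
With the tool pointing down it reaches from about 400 to 875 mm from the base axis. Payload 4.4 kg.
Tool frame: the origin (TCP) lies midway between the tips of the shut fingers; the grasp point (between the pads) lies 19 mm behind it; z points along the fingers, y is the line along which they close (so a half turn about z gives the same grasp; the last joint's range is limited). The gripper opens to 85 mm and grips with 20 to 120 N. Pads are 22 mm wide; open, the fingers measure 114 mm over their backs; the gripper's body (76 mm by 85 mm) begins 54 mm behind the grasp point. The pads swing forward as they close: fully open they stand 13 mm farther back than shut.
Start: joints at [1.21, 0.628, 0.038, 1.517, -0.027, 0.996, -0.02], TCP at [188.884, -621.965, 231.313] pointing down, gripper open.
Joint ranges: [-3.06, 3.06], [-0.37, 2.12], [-1.25, 1.32], [0.18, 2.47], [-1.1, 4.24], [0.23, 1.98], [-2.94, 2.94]. Speed limits (rad/s): [2.57, 2.57, 3.14, 3.14, 3.14, 3.14, 3.14].

INTERFACE

Orientations are given as [roll, pitch, yaw] about the fixed x, y, z axes, in that order (R = Rz(yaw) Ry(pitch) Rx(roll)).
In Python, from cell import read_state, get_image, finish_job gives the robot as it stands.
- The arm moves only by the tool send_rows, never from a script. Its argument "series" is a list of rows, each an object of numbers: "ax", "ay", "az": the turn, a rotation vector about the tool's x, y, z in rad; "dx", "dy", "dz": the shift along the tool's x, y, z in cm; "hand": the closure, from 0 (fully open) to 1 (shut). In form: [{"ax": .., "ay": .., "az": .., "dx": .., "dy": .., "dz": .., "hand": ..}, ...]. A call has 1 to 10 rows; each row is the pose to reach, as a shift and turn from the pose commanded when the call began, along the tool's axes at that moment; what a row does not reach only later rows make up. A row lasts 1/10 s, in which the tool goes at most 50 mm and 8.59 degrees, less where a joint would pass 70% of its speed; a pose out of reach is approached as far as the arm can. A call with a gripper value outside its range is refused whole. The fingers move at their own pace and stop on an object; the grip force is fixed at half the most. Time passes only in rows, so rows that repeat a pose let the fingers close. It gives the time, the measured TCP pose, the force, the opening and the grip force at its end, in the units of the state.
- read_state(): the state, without advancing time (a new reading comes with each control period).
- get_image(name): name is "scene" or "top" or "wrist"; returns a dict with "pixels" (384x512x3 uint8, red, green, blue), "mtx" (3x3 intrinsics, pixels), "k1" (the pictures are not rectified: a ray, as slopes to the right and down, at radius r is drawn at 1 + k1 r^2 times it, then the intrinsics apply), "R" (3x3) and "t" (3): a world point X has camera coordinates R X + t. Camera axes: x right, y down, z forward; pixel columns grow to the right and rows downward; lengths in mm; the calibration is good to about 2 mm. A picture is of the moment at which its call begins. There is no depth.
- finish_job(): hands the job in; it is judged then, once.
The state is a dict: "clock": time; "qpos": joint angles; "qd": joint speeds; "tau": joint torques, N m; "eef_pos": TCP position; "tool_rot": TCP orientation; "force": force on the tool from outside, world axes, zero at the start; "torque": the same for the moment, N m; "width": finger opening in mm; "gripper_force": force on a finger pad.
Only numpy, scipy, OpenCV 4.12 (cv2) and the standard library are available. Lean on these libraries where they do the work, as an engineer would, in place of code of your own. Each camera call takes 0.05 s, during which the arm holds its last target. There are 200 camera calls.

## Working session

There is one attempt and no reset: what is moved stays moved. The work goes in short steps, Python scripts to look and compute and a tool call to move; the robot and the scene stay as the last step left them, time stands still between calls to the robot, and variables do not carry over. Pictures are saved under pics/ and viewed, at most 10 in all, crops included, and the job is handed in when it is done.

Besides the shell and the picture viewer there is one more tool, called after "Emit:" by a JSON object that holds its "method" and its "body", one argument or row to a line. send_rows: Moves the arm, as the interface text tells. Its arguments: {"type":"object","properties":{"series":{"type":"array","items":{"type":"object","properties":{"ax":{"type":"number"},"ay":{"type":"number"},"az":{"type":"number"},"dx":{"type":"number"},"dy":{"type":"number"},"dz":{"type":"number"},"hand":{"type":"number"}}}}},"required":["series"]}

```bash
mkdir -p pics
cat > h.py <<'E'
import numpy as np, cv2
from cell import read_state, get_image, finish_job
def snap(name,f):
    im=get_image(name); cv2.imwrite('pics/%s.png'%f,im['pixels'][:,:,::-1]); np.savez('pics/%s.npz'%f,**im); return im
def load(f): return np.load('pics/%s.npz'%f)
def ray(im,u,v):
    K=np.array(im['mtx']);k=float(im['k1'])
    d=np.array([(u-K[0,2])/K[0,0],(v-K[1,2])/K[1,1]]);x=d.copy()
    for _ in range(30): x=d/(1+k*(x@x))
    R=np.array(im['R']);t=np.array(im['t']);return -R.T@t, R.T@np.array([x[0],x[1],1])
def onz(im,u,v,z):
    c,d=ray(im,u,v); return c+d*(z-c[2])/d[2]
def proj(im,X):
    K=np.array(im['mtx']);k=float(im['k1']);p=np.array(im['R'])@np.array(X,float)+np.array(im['t'])
    s=p[:2]/p[2]; s=s*(1+k*(s@s)); return s*[K[0,0],K[1,1]]+[K[0,2],K[1,2]]
E
python3 - <<'E'
from h import *
a=snap('top','top0')['pixels'];b=snap('scene','sc0')['pixels']
s=read_state();print(s)
E
```

```text
{'clock': 0.1, 'qpos': array([ 1.21018793,  0.62925805,  0.03845906,  1.51831086, -0.02701816,
        0.99633558, -0.01999485]), 'qd': array([ 0.00209002,  0.00027468,  0.00101194, -0.00222621,  0.00127471,
       -0.00112674,  0.00069322]), 'tau': array([ 2.79178428e-03, -5.64538872e+01,  1.23060219e+00, -1.93974441e+01,
        1.13580524e-02,  5.43748116e-03,  4.51728042e-06]), 'eef_pos': array([ 188.71319646, -621.37863952,  230.46476505]), 'tool_rot': array([-3.13979912e+00,  1.29306693e-05,  2.94791129e-01]), 'force': array([-1.38619882,  0.7778048 , -0.33119092]), 'torque': array([ 0.03303474, -0.01383906, -0.03649252]), 'gripper_force': 0.0, 'width': 85.25205612111905}
```

View pics/top0.png

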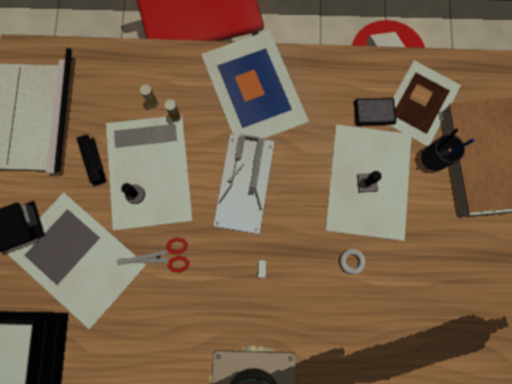

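View pics/sc0.png

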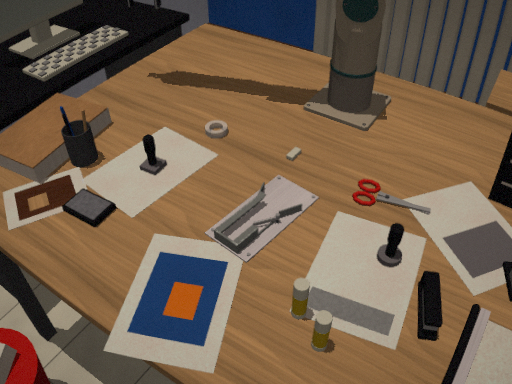

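The top view shows the square stamp at about (368,184) and the rack around (245,185), mouth towards the robot. The round stamp is at (133,192). I'll enlarge the first two.

Run:
```python
from h import *
im=load('top0');p=im['pixels'][:,:,::-1]
a=cv2.resize(p[130:240,205:285],None,fx=5,fy=5,interpolation=cv2.INTER_CUBIC)
b=cv2.resize(p[160:205,345:395],None,fx=8,fy=8,interpolation=cv2.INTER_CUBIC)
c=np.zeros((550,800,3),np.uint8);c[:,:400]=a;c[:360,400:]=b;cv2.imwrite('pics/crop.png',c)
for q in [(245,185),(368,184),(133,192),(255,350)]: print(q,onz(im,*q,0))
```

```text
(245, 185) [529.32365351  34.74528904   0.        ]
(368, 184) [ 542.43256972 -298.03267844    0.        ]
(133, 192) [500.89763815 333.88315416   0.        ]
(255, 350) [106.52871123  -4.23799201   0.        ]
```

View pics/crop.png

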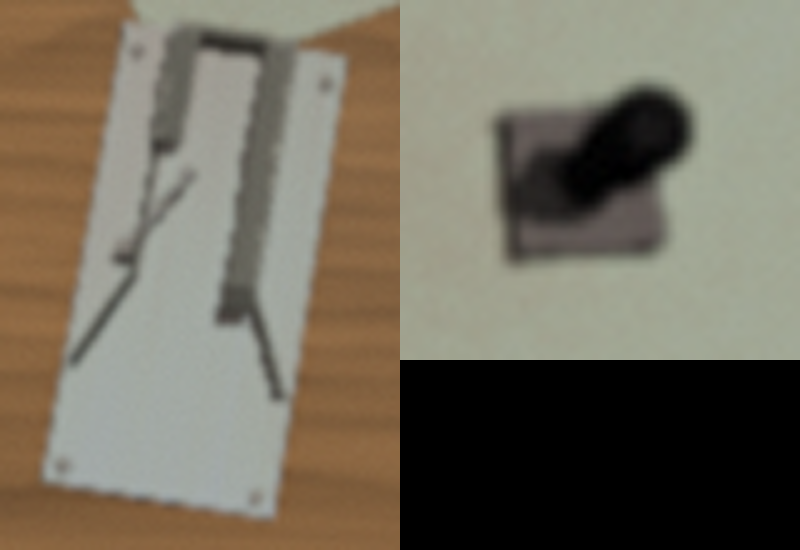

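Run:
```python
from h import *
im=load('top0')
P=[onz(im,205+(u+.5)/5-.5,130+(v+.5)/5-.5,5) for u,v in [(124,22),(347,57),(273,518),(43,482)]]
for p in P: print(p)
f=(P[0]+P[1]-P[2]-P[3])/2; print('len',np.linalg.norm(f),'wid',np.linalg.norm(P[0]-P[1]),np.linalg.norm(P[2]-P[3]))
y=np.arctan2(f[1],f[0]);w=P[0]-P[1]; print('yaw',y,np.arctan2(-w[0],w[1]))
b=(P[2]+P[3])/2; d=np.array([np.cos(y),np.sin(y),0]);print('mouth',b+115*d)
for q in [(512,112),(518,258),(662,248)]: print(onz(im,345+(q[0]-400+.5)/8-.5,160+(q[1]+.5)/8-.5,14))
for q in [(650,125),(655,120)]: print(onz(im,345+(q[0]-400+.5)/8-.5,160+(q[1]+.5)/8-.5,96))
```

```text
[669.56462886  82.08158186   5.        ]
[653.60453766 -40.7068203    5.        ]
[400.21428975  -6.89293922   5.        ]
[415.59060377 114.86101158   5.        ]
len 255.8579559838367 wid 123.82130760421542 122.72104778774792
yaw -0.13050742382027514 -0.12925577438025826
mouth [521.92448522  39.01825036   5.        ]
[ 567.35575397 -269.43494122   14.        ]
[ 517.51245732 -270.69079888   14.        ]
[ 522.39575166 -318.92628679   14.        ]
[ 545.47534735 -292.67174402   96.        ]
[ 547.12663207 -294.27544337   96.        ]
```

Stamp centre is about (545,-294) with foot yaw about 0.05. The rack mouth is about (522,39) with yaw about -0.13. I'll move above the stamp.

Emit:
{"method": "send_rows", "body": {
  "series": [
    {"dx": 4.4,"dy": -2.1,"az": -0.13},
    {"dx": 8.7,"dy": -4.2,"az": -0.27},
    {"dx": 13.1,"dy": -6.3,"az": -0.4},
    {"dx": 17.4,"dy": -8.4,"az": -0.53},
    {"dx": 21.8,"dy": -10.5,"az": -0.66},
    {"dx": 26.2,"dy": -12.6,"az": -0.8},
    {"dx": 30.5,"dy": -14.7,"az": -0.93},
    {"dx": 35,"dy": -16.8,"az": -1.06},
    {"dx": 39.4,"dy": -18.9,"az": -1.19},
    {"dx": 43.6,"dy": -21.0,"az": -1.325}
  ]
}}

```text
invalid input at $.series[0]: expected keys ax, ay, az, dx, dy, dz, hand
```

Emit:
{"method": "send_rows", "body": {
  "series": [
    {},
    {},
    {}
  ]
}}

```text
invalid input at $.series[0]: expected keys ax, ay, az, dx, dy, dz, hand
```

Run:
```python
from h import *
s=read_state();print(s['clock'],s['eef_pos'],s['tool_rot'],s['qpos'])
im=snap('wrist','w0')
print(proj(im,[545,-294,14]),proj(im,[545,-294,98]))
```

```text
0.1 [ 188.71319646 -621.37863952  230.46476505] [-3.13979912e+00  1.29306693e-05  2.94791129e-01] [ 1.21018793  0.62925805  0.03845906  1.51831086 -0.02701816  0.99633558
 -0.01999485]
[  47.05727128 -255.32240867] [   7.52763547 -308.77772303]
```

View pics/w0.png

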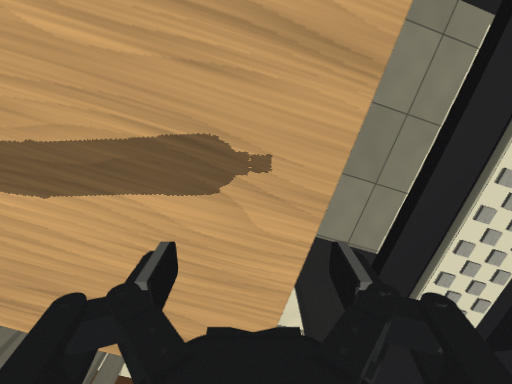

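The wrist picture shows only the desk edge and the open fingers, because the arm hasn't moved. The move was refused since every row needs all its keys.

Emit:
{"method": "send_rows", "body": {
  "series": [
    {"dx": 4.4,"dy": -2.1,"dz": 0,"ax": 0,"ay": 0,"az": -0.13,"hand": 0},
    {"dx": 8.7,"dy": -4.2,"dz": 0,"ax": 0,"ay": 0,"az": -0.27,"hand": 0},
    {"dx": 13.1,"dy": -6.3,"dz": 0,"ax": 0,"ay": 0,"az": -0.4,"hand": 0},
    {"dx": 17.4,"dy": -8.4,"dz": 0,"ax": 0,"ay": 0,"az": -0.53,"hand": 0},
    {"dx": 21.8,"dy": -10.5,"dz": 0,"ax": 0,"ay": 0,"az": -0.66,"hand": 0},
    {"dx": 26.2,"dy": -12.6,"dz": 0,"ax": 0,"ay": 0,"az": -0.8,"hand": 0},
    {"dx": 30.5,"dy": -14.7,"dz": 0,"ax": 0,"ay": 0,"az": -0.93,"hand": 0},
    {"dx": 35,"dy": -16.8,"dz": 0,"ax": 0,"ay": 0,"az": -1.06,"hand": 0},
    {"dx": 39.4,"dy": -18.9,"dz": 0,"ax": 0,"ay": 0,"az": -1.19,"hand": 0},
    {"dx": 43.6,"dy": -21,"dz": 0,"ax": 0,"ay": 0,"az": -1.325,"hand": 0}
  ]
}}

```text
clock: 1.15
eef_pos: [546.4, -292.7, 231.2]
tool_rot: [-3.142, -0.0, 1.625]
force: [0.2, -0.3, -0.4]
width: 85.9
gripper_force: 0.0
```

Emit:
{"method": "send_rows", "body": {
  "series": [
    {"dx": 0,"dy": 0,"dz": 0,"ax": 0,"ay": 0,"az": 0,"hand": 0},
    {"dx": 0,"dy": 0,"dz": 0,"ax": 0,"ay": 0,"az": 0,"hand": 0},
    {"dx": 0,"dy": 0,"dz": 0,"ax": 0,"ay": 0,"az": 0,"hand": 0}
  ]
}}

```text
clock: 1.45
eef_pos: [543.9, -295.6, 230.9]
tool_rot: [-3.14, 0.001, 1.618]
force: [-0.7, 0.5, -0.8]
width: 85.7
gripper_force: 0.0
```

Run:
```python
from h import *
s=read_state();print(s['clock'],s['eef_pos'],s['tool_rot'],s['qpos'])
im=snap('wrist','w1')
print(proj(im,[545,-294,14]),proj(im,[545,-294,98]))
```

```text
1.45 [ 543.88221264 -295.6257622   230.90432163] [-3.13997879e+00  6.59588896e-04  1.61756806e+00] [ 0.65292726  0.60009809 -0.32867908  1.60159462  0.22311034  0.97817647
  0.2990591 ]
[254.74809929 161.6981967 ] [255.07997469 179.14145706]
```

View pics/w1.png

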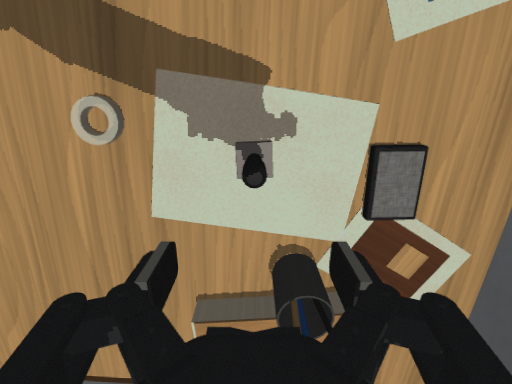

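The stamp foot is at about (254,160) in the wrist view, near the predicted pixel. I'll enlarge it to read the yaw.

Run:
```python
from h import *
im=load('w1');p=im['pixels'][:,:,::-1]
c=p[130:200,225:285].astype(float)*1.6;cv2.imwrite('pics/c2.png',cv2.resize(np.clip(c,0,255).astype(np.uint8),None,fx=8,fy=8,interpolation=cv2.INTER_CUBIC))
```

```text
(no output)
```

View pics/c2.png

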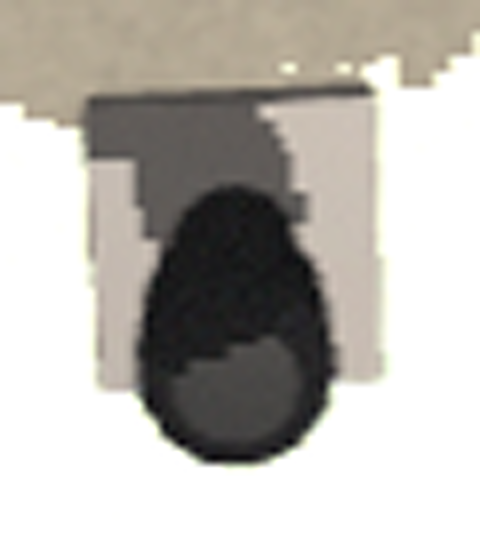

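The crop shows foot-top corners at (88,104), (378,96), (384,380) and (99,390), and the handle top at about (236,392).

Run:
```python
from h import *
im=load('w1')
f=lambda u,v,z:onz(im,225+(u+.5)/8-.5,130+(v+.5)/8-.5,z)
P=[f(*q,14) for q in [(88,104),(378,96),(384,380),(99,390)]]
for p in P: print(p)
print('c',sum(P)/4, 'hand',f(236,392,97))
for i,j in [(0,1),(3,2)]: w=P[j]-P[i];print(np.arctan2(w[1],w[0]))
for i,j in [(3,0),(2,1)]: w=P[j]-P[i];print(np.arctan2(-w[0],w[1]))
```

```text
[ 518.14817263 -269.1630265    14.        ]
[ 566.38262714 -265.5522566    14.        ]
[ 570.80305419 -314.59085714   14.        ]
[ 521.3778011 -318.7472973   14.       ]
c [ 544.17791377 -292.01335939   14.        ] hand [ 543.89990263 -293.70115145   97.        ]
0.07471936435552173
0.08389807014850043
0.0650422567022383
0.08989881938038613
```

Emit:
{"method": "send_rows", "body": {
  "series": [
    {"dx": 0.26,"dy": 0.04,"dz": 3,"ax": 0,"ay": 0,"az": -0.03,"hand": 0},
    {"dx": 0.26,"dy": 0.04,"dz": 7,"ax": 0,"ay": 0,"az": -0.03,"hand": 0},
    {"dx": 0.26,"dy": 0.04,"dz": 11,"ax": 0,"ay": 0,"az": -0.03,"hand": 0},
    {"dx": 0.26,"dy": 0.04,"dz": 14,"ax": 0,"ay": 0,"az": -0.03,"hand": 0},
    {"dx": 0.26,"dy": 0.04,"dz": 16.5,"ax": 0,"ay": 0,"az": -0.03,"hand": 0},
    {"dx": 0.26,"dy": 0.04,"dz": 17.8,"ax": 0,"ay": 0,"az": -0.03,"hand": 0},
    {"dx": 0.26,"dy": 0.04,"dz": 17.8,"ax": 0,"ay": 0,"az": -0.03,"hand": 0},
    {"dx": 0.26,"dy": 0.04,"dz": 17.8,"ax": 0,"ay": 0,"az": -0.03,"hand": 0}
  ]
}}

```text
clock: 2.3
eef_pos: [545.7, -292.6, 54.2]
tool_rot: [3.141, 0.001, 1.649]
force: [0.2, 0.1, 0.6]
width: 85.5
gripper_force: 0.0
```

Emit:
{"method": "send_rows", "body": {
  "series": [
    {"dx": 0,"dy": 0,"dz": 0,"ax": 0,"ay": 0,"az": 0,"hand": 0.3},
    {"dx": 0,"dy": 0,"dz": 0,"ax": 0,"ay": 0,"az": 0,"hand": 0.5},
    {"dx": 0,"dy": 0,"dz": 0,"ax": 0,"ay": 0,"az": 0,"hand": 0.7},
    {"dx": 0,"dy": 0,"dz": 0,"ax": 0,"ay": 0,"az": 0,"hand": 1},
    {"dx": 0,"dy": 0,"dz": 0,"ax": 0,"ay": 0,"az": 0,"hand": 1},
    {"dx": 0,"dy": 0,"dz": 0,"ax": 0,"ay": 0,"az": 0,"hand": 1},
    {"dx": 0,"dy": 0,"dz": 0,"ax": 0,"ay": 0,"az": 0,"hand": 1},
    {"dx": 0,"dy": 0,"dz": 0,"ax": 0,"ay": 0,"az": 0,"hand": 1}
  ]
}}

```text
clock: 3.1
eef_pos: [545.5, -291.9, 54.0]
tool_rot: [3.141, 0.001, 1.65]
force: [-1.7, 0.3, 5.3]
width: 26.6
gripper_force: 58.7
```

Emit:
{"method": "send_rows", "body": {
  "series": [
    {"dx": 0,"dy": 0,"dz": -3,"ax": 0,"ay": 0,"az": 0,"hand": 1},
    {"dx": 1.5,"dy": -0.3,"dz": -6,"ax": 0,"ay": 0,"az": 0,"hand": 1},
    {"dx": 5,"dy": -1.1,"dz": -7,"ax": 0,"ay": 0,"az": 0.03,"hand": 1},
    {"dx": 9.5,"dy": -2.1,"dz": -7,"ax": 0,"ay": 0,"az": 0.06,"hand": 1},
    {"dx": 14,"dy": -3.1,"dz": -7,"ax": 0,"ay": 0,"az": 0.09,"hand": 1},
    {"dx": 18.5,"dy": -4.1,"dz": -7,"ax": 0,"ay": 0,"az": 0.12,"hand": 1},
    {"dx": 23,"dy": -5.1,"dz": -7,"ax": 0,"ay": 0,"az": 0.15,"hand": 1},
    {"dx": 27.5,"dy": -6.1,"dz": -7,"ax": 0,"ay": 0,"az": 0.18,"hand": 1},
    {"dx": 31.5,"dy": -7,"dz": -7,"ax": 0,"ay": 0,"az": 0.209,"hand": 1},
    {"dx": 34.9,"dy": -7.75,"dz": -7,"ax": 0,"ay": 0,"az": 0.209,"hand": 1}
  ]
}}

```text
clock: 4.1
eef_pos: [439.4, 52.4, 123.2]
tool_rot: [-3.141, -0.0, 1.442]
force: [0.2, -0.5, -1.1]
width: 26.8
gripper_force: 59.6
```

Emit:
{"method": "send_rows", "body": {
  "series": [
    {"dx": 0,"dy": 0,"dz": 1.5,"ax": 0,"ay": 0,"az": 0,"hand": 1},
    {"dx": 0,"dy": 0,"dz": 3,"ax": 0,"ay": 0,"az": 0,"hand": 1},
    {"dx": 0,"dy": 0,"dz": 4.5,"ax": 0,"ay": 0,"az": 0,"hand": 1},
    {"dx": 0,"dy": 0,"dz": 5,"ax": 0,"ay": 0,"az": 0,"hand": 1},
    {"dx": 0,"dy": 0,"dz": 5,"ax": 0,"ay": 0,"az": 0,"hand": 1}
  ]
}}

```text
clock: 4.6
eef_pos: [440.0, 50.0, 72.7]
tool_rot: [-3.14, 0.0, 1.441]
force: [-0.3, -0.6, -2.6]
width: 26.9
gripper_force: 59.6
```

Run:
```python
from h import *
s=read_state();print(s['clock'],s['eef_pos'],s['tool_rot'],s['width'])
im=snap('wrist','w2');b=snap('scene','s2')['pixels']
c=cv2.resize(b[140:290,190:340],None,fx=3,fy=3,interpolation=cv2.INTER_CUBIC)
a=im['pixels'][:,:350]
o=np.zeros((450,800,3),np.uint8);o[:384,:350]=a;o[:,350:]=c;cv2.imwrite('pics/s2c.png',o[:,:,::-1])
```

```text
4.6 [439.97139682  50.04775885  72.71435106] [-3.13989834e+00  4.98240953e-04  1.44097909e+00] 26.93660457546951
```

View pics/s2c.png

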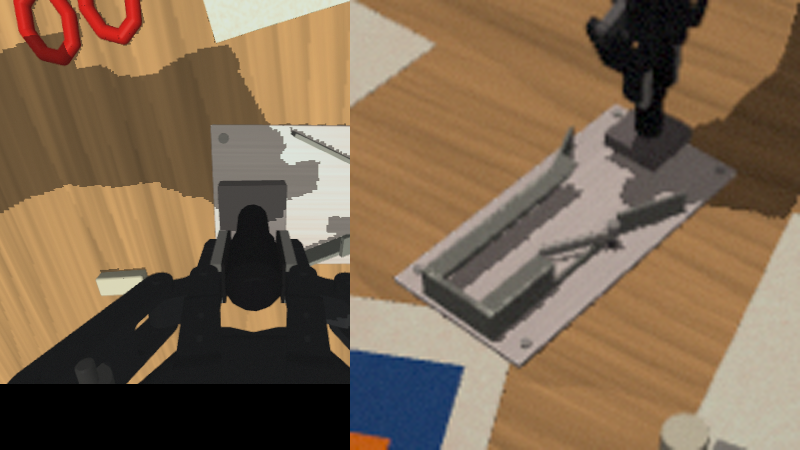

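The stamp hangs square over the apron, with its foot edges parallel to the plate. I'll check the slot's lateral centre from the lip edges in the first top view before sliding.

Run:
```python
from h import *
im=load('top0');y=-.13;d=np.array([np.cos(y),np.sin(y)]);n=np.array([-d[1],d[0]])
for u,v,z in [(262,60,31),(240,240,31),(229,285,31),(197,50,31),(180,140,31),(70,365,25),(280,400,25),(193,175,22)]:
    q=onz(im,205+(u+.5)/5-.5,130+(v+.5)/5-.5,z)[:2]-[522,39]; print((u,v),q@d,q@n)
im=load('w2');
for x,yy in [(-52,55),(-52,-55)]: print(proj(im,[*(np.array([522,39])+x*d+yy*n),25]))
```

```text
(262, 60) 123.81834662661358 -17.04661877722596
(240, 240) 24.617980001302026 -21.062840437338792
(229, 285) -0.16608786192688443 -19.19727554162839
(197, 50) 123.67714018556885 18.188998388684567
(180, 140) 73.15492638058487 19.034684761980586
(70, 365) -54.48738216758061 56.33096003193478
(280, 400) -55.199264859038074 -55.125029930116945
(193, 175) 57.559109937480414 9.575679926730142
[297.91929491 141.0292962 ]
[290.75392542 273.12948392]
```

View pics/w2.png

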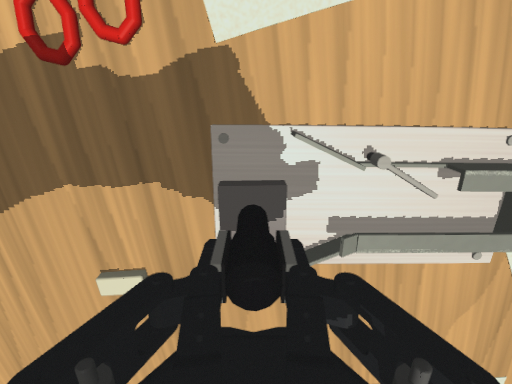

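The wrist view shows the right lip's inner edge near row 234 and the left lip's near row 190. The plate's long edges are at rows 126 and 263. I'll turn these into lateral offsets.

Run:
```python
from h import *
im=load('w2');y=-.13;d=np.array([np.cos(y),np.sin(y)]);n=np.array([-d[1],d[0]])
for u,v,z in [(211,126,5),(500,129,5),(480,263,5),(360,234,31),(505,234,31),(470,191,31),(510,193,31),(293,131,25),(219,181,27.7),(286,181,27.7),(437,196,22)]:
    q=onz(im,u,v,z)[:2]-[522,39]; print((u,v,z),(q@d).round(1),(q@n).round(1))
```

```text
(211, 126, 5) -115.9 63.5
(500, 129, 5) 111.4 62.8
(480, 263, 5) 129.1 -60.4
(360, 234, 31) -1.2 -15.2
(505, 234, 31) 116.1 -16.1
(470, 191, 31) 77.1 19.9
(510, 193, 31) 109.2 18.3
(293, 131, 25) -55.8 62.0
(219, 181, 27.7) -108.4 26.3
(286, 181, 27.7) -59.6 26.4
(437, 196, 22) 59.3 12.7
```

Emit:
{"method": "send_rows", "body": {
  "series": [
    {"dx": 0,"dy": 0,"dz": 0.7,"ax": 0,"ay": 0,"az": 0,"hand": 1},
    {"dx": 0,"dy": 0,"dz": 1.1,"ax": 0,"ay": 0,"az": 0,"hand": 1},
    {"dx": 0,"dy": 0,"dz": 1.3,"ax": 0,"ay": 0,"az": 0,"hand": 1},
    {"dx": 0,"dy": 0,"dz": 1.35,"ax": 0,"ay": 0,"az": 0,"hand": 1},
    {"dx": 0,"dy": 0,"dz": 1.35,"ax": 0,"ay": 0,"az": 0,"hand": 1}
  ]
}}

```text
clock: 5.2
eef_pos: [440.5, 50.0, 59.8]
tool_rot: [-3.142, 0.0, 1.441]
force: [0.2, -0.8, -1.6]
width: 26.6
gripper_force: 59.6
```

Emit:
{"method": "send_rows", "body": {
  "series": [
    {"dx": 0,"dy": 1,"dz": 0,"ax": 0,"ay": 0,"az": 0,"hand": 1},
    {"dx": 0,"dy": 2,"dz": 0,"ax": 0,"ay": 0,"az": 0,"hand": 1},
    {"dx": 0,"dy": 3,"dz": 0,"ax": 0,"ay": 0,"az": 0,"hand": 1},
    {"dx": 0,"dy": 4,"dz": 0,"ax": 0,"ay": 0,"az": 0,"hand": 1},
    {"dx": 0,"dy": 5,"dz": 0,"ax": 0,"ay": 0,"az": 0,"hand": 1},
    {"dx": 0,"dy": 6,"dz": 0,"ax": 0,"ay": 0,"az": 0,"hand": 1},
    {"dx": 0,"dy": 7,"dz": 0,"ax": 0,"ay": 0,"az": 0,"hand": 1},
    {"dx": 0,"dy": 8,"dz": 0,"ax": 0,"ay": 0,"az": 0,"hand": 1},
    {"dx": 0,"dy": 9,"dz": 0,"ax": 0,"ay": 0,"az": 0,"hand": 1},
    {"dx": 0,"dy": 9,"dz": 0,"ax": 0,"ay": 0,"az": 0,"hand": 1}
  ]
}}

```text
clock: 6.2
eef_pos: [531.4, 38.0, 59.8]
tool_rot: [3.14, -0.0, 1.44]
force: [-0.3, -0.4, -0.9]
width: 26.2
gripper_force: 59.6
```

Emit:
{"method": "send_rows", "body": {
  "series": [
    {"dx": 0,"dy": 0.8,"dz": 0,"ax": 0,"ay": 0,"az": 0,"hand": 1},
    {"dx": 0,"dy": 1.6,"dz": 0,"ax": 0,"ay": 0,"az": 0,"hand": 1},
    {"dx": 0,"dy": 2.4,"dz": 0,"ax": 0,"ay": 0,"az": 0,"hand": 1},
    {"dx": 0,"dy": 3.2,"dz": 0,"ax": 0,"ay": 0,"az": 0,"hand": 1},
    {"dx": 0,"dy": 4,"dz": 0,"ax": 0,"ay": 0,"az": 0,"hand": 1},
    {"dx": 0,"dy": 4.8,"dz": 0,"ax": 0,"ay": 0,"az": 0,"hand": 1},
    {"dx": 0,"dy": 5.6,"dz": 0,"ax": 0,"ay": 0,"az": 0,"hand": 1}
  ]
}}

```text
clock: 6.9
eef_pos: [586.2, 31.0, 59.9]
tool_rot: [3.141, -0.0, 1.441]
force: [-0.9, -1.3, -1.8]
width: 26.3
gripper_force: 59.6
```

Emit:
{"method": "send_rows", "body": {
  "series": [
    {"dx": 0,"dy": 0.8,"dz": 0,"ax": 0,"ay": 0,"az": 0,"hand": 1},
    {"dx": 0,"dy": 1.6,"dz": 0,"ax": 0,"ay": 0,"az": 0,"hand": 1},
    {"dx": 0,"dy": 2.4,"dz": 0,"ax": 0,"ay": 0,"az": 0,"hand": 1},
    {"dx": 0,"dy": 3,"dz": 0,"ax": 0,"ay": 0,"az": 0,"hand": 1},
    {"dx": 0,"dy": 3.5,"dz": 0,"ax": 0,"ay": 0,"az": 0,"hand": 1},
    {"dx": 0,"dy": 3.5,"dz": 0,"ax": 0,"ay": 0,"az": 0,"hand": 1},
    {"dx": 0,"dy": 3.5,"dz": 0,"ax": 0,"ay": 0,"az": 0,"hand": 1}
  ]
}}

```text
clock: 7.6
eef_pos: [620.0, 27.0, 59.8]
tool_rot: [-3.141, -0.0, 1.441]
force: [-0.4, 0.3, -2.5]
width: 26.7
gripper_force: 59.6
```

Run:
```python
from h import *
s=read_state();print(s['clock'],s['eef_pos'],s['tool_rot'],s['force'])
im=snap('wrist','w3');b=snap('scene','s3')['pixels']
c=cv2.resize(b[140:290,190:340],None,fx=3,fy=3,interpolation=cv2.INTER_CUBIC)
o=np.zeros((450,800,3),np.uint8);o[:384,:350]=im['pixels'][:,100:450];o[:,350:]=c;cv2.imwrite('pics/s3c.png',o[:,:,::-1])
```

```text
7.6 [619.95147465  26.95907275  59.81856035] [-3.14148508e+00 -3.90881883e-04  1.44095996e+00] [-0.36787266  0.28801251 -2.47002683]
```

View pics/s3c.png

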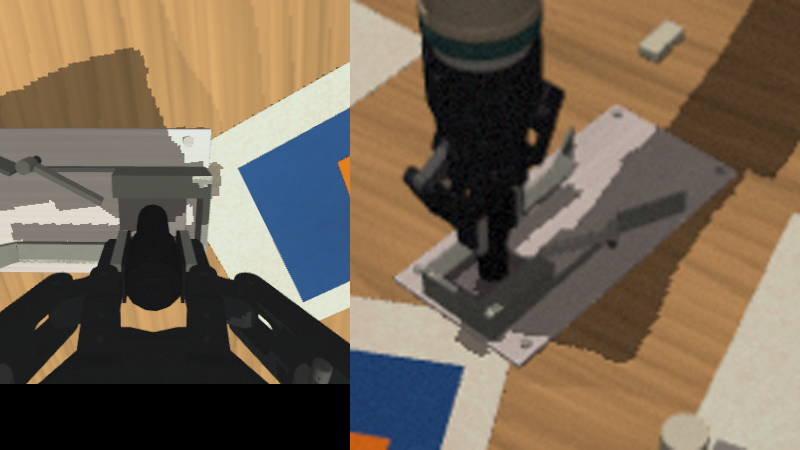

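The catch is sprung out behind the foot: its tip is at (101,204), clear of the foot's rear edge near 118. The foot stands clear of the end wall, so I'll release and retreat.

Emit:
{"method": "send_rows", "body": {
  "series": [
    {"dx": 0,"dy": 0,"dz": 0.05,"ax": 0,"ay": 0,"az": 0,"hand": 1},
    {"dx": 0,"dy": 0,"dz": 0.05,"ax": 0,"ay": 0,"az": 0,"hand": 0.6},
    {"dx": 0,"dy": 0,"dz": 0.05,"ax": 0,"ay": 0,"az": 0,"hand": 0.3},
    {"dx": 0,"dy": 0,"dz": 0.05,"ax": 0,"ay": 0,"az": 0,"hand": 0},
    {"dx": 0,"dy": 0,"dz": 0.05,"ax": 0,"ay": 0,"az": 0,"hand": 0},
    {"dx": 0,"dy": 0,"dz": 0.05,"ax": 0,"ay": 0,"az": 0,"hand": 0}
  ]
}}

```text
clock: 8.3
eef_pos: [620.1, 26.6, 59.4]
tool_rot: [3.141, -0.0, 1.441]
force: [-0.8, -0.1, 0.6]
width: 85.7
gripper_force: 0.0
```

Emit:
{"method": "send_rows", "body": {
  "series": [
    {"dx": 0,"dy": 0,"dz": -2,"ax": 0,"ay": 0,"az": 0,"hand": 0},
    {"dx": 0,"dy": 0,"dz": -5,"ax": 0,"ay": 0,"az": 0,"hand": 0},
    {"dx": 0,"dy": 0,"dz": -9,"ax": 0,"ay": 0,"az": 0,"hand": 0},
    {"dx": 0,"dy": 0,"dz": -13,"ax": 0,"ay": 0,"az": 0,"hand": 0},
    {"dx": 0,"dy": 0,"dz": -16,"ax": 0,"ay": 0,"az": 0,"hand": 0},
    {"dx": 0,"dy": 0,"dz": -16,"ax": 0,"ay": 0,"az": 0,"hand": 0},
    {"dx": 0,"dy": 0,"dz": -16,"ax": 0,"ay": 0,"az": 0,"hand": 0}
  ]
}}

```text
clock: 9.0
eef_pos: [620.1, 26.5, 219.9]
tool_rot: [3.14, -0.0, 1.441]
force: [0.0, 1.0, -0.6]
width: 85.7
gripper_force: 0.0
```

Run:
```python
from h import *
s=read_state();print(s['clock'],s['eef_pos'],s['width'],s['force'])
im=snap('wrist','w4')
cv2.imwrite('pics/w4c.png',cv2.resize(im['pixels'][100:240,150:350,::-1],None,fx=4,fy=4,interpolation=cv2.INTER_CUBIC))
```

```text
9.0 [620.13635735  26.52122745 219.86530356] 85.74116552196955 [ 0.01186838  1.03250881 -0.62425075]
```

View pics/w4c.png

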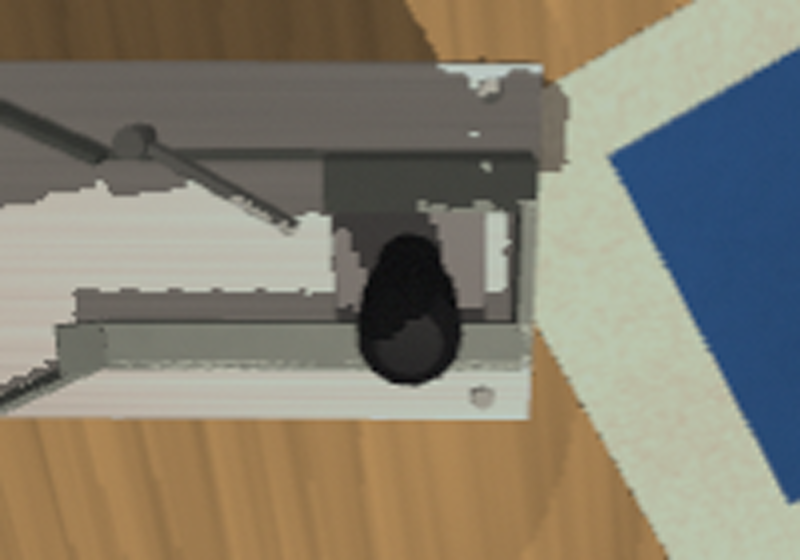

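The stamp stands upright under the lips, its foot spanning columns 335–487 with a gap before the end wall. The catch tip at (295,225) is sprung out behind the foot, so I'm handing in.

```bash
python3 -c "from cell import finish_job; print(finish_job())"
```

```text
the job is handed in; nothing more can be done
None
```

The square stamp stands upright and released in the rack with the catch sprung out behind its foot, the round stamp was left alone, and the job was handed in at about 9 s of the 45 s allowed; no verdict was returned.

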